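# Extend the telescopic bottle brush and hold it ready

## Robot

A 6-joint arm with a two-finger parallel gripper is mounted at the origin on a cart in front of the work surface, level with it; the furniture and walls round the work are solid. World frame = base frame: x ahead of the robot, y to its left, z up, the work surface at z = 0. Lengths are in m, angles in rad, forces in N, time in s.
With the tool pointing down it reaches from about 0.325 to 0.775 m from the base axis. Payload 9.3 kg.
Tool frame: the origin (TCP) lies on the centre line of the jaws, within the pads' length; the fingertips stand 14 mm ahead of it and the grasp point (between the pads) lies 5 mm behind it (tcp_to_tips is the distance from the TCP to the fingertips, in m); z points along the fingers, y is the line along which they close (so a half turn about z gives the same grasp; the last joint's range is limited). The gripper opens to 85 mm and grips with 20 to 120 N. Pads are 22 mm wide; open, the fingers measure 114 mm over their backs; the gripper's body (76 mm by 85 mm) begins 54 mm behind the grasp point. The pads swing forward as they close: fully open they stand 13 mm farther back than shut.
Start: joints at [-0.153, 0.259, 0.021, 1.334, 0, 1.418], TCP at [0.55, -0, 0.245] pointing down, gripper open.
Joint ranges: [-3.04, 3.04], [-0.91, 1.82], [-1.04, 1.36], [-1.92, 1.95], [-1.52, 1.45], [-3.14, 3.14]. Speed limits (rad/s): [2.22, 2.22, 2.79, 3.14, 3.14, 3.14].

## Interface

Orientations are given as a unit quaternion [w, x, y, z].
In Python, from cell import * gives the robot as it stands. The module is installed in compiled form; this text tells all that it offers.
- The arm moves only by the shell command python3 -m jog 'ROWS' [FORCE]. ROWS is JSON, a list of rows, each an object with "dp": the shift along the tool's x, y, z in cm, a list of three; "delta_rot": the turn, a rotation vector about the tool's x, y, z in rad, a list of three; "claw": the finger opening in cm, from 0 to 8.54. In form: [{"dp": [dx, dy, dz], "delta_rot": [ax, ay, az], "claw": claw}, ...]. A call has 1 to 20 rows; each row is the pose to reach, as a shift and turn from the pose commanded when the call began, along the tool's axes at that moment; what a row does not reach only later rows make up. A row lasts 1/8 s, in which the tool goes at most 62.5 mm and 10.7 degrees, less where a joint would pass 70% of its speed; a pose out of reach is approached as far as the arm can. A call with a gripper value outside its range is refused whole. The fingers move at their own pace and stop on an object; FORCE is the grip in N (left out, the last holds). Time passes only in rows, so rows that repeat a pose let the fingers close. It gives the time, the measured TCP pose, the force, the opening and the grip force at its end, in the units of the state.
- observe(): the state, without advancing time (a new reading comes with each control period).
- capture(name): name is "scene" or "side" or "wrist"; returns (picture, depth): 400x640x3 uint8, red, green, blue; 400x640 float32, m along the optical axis (not along the pixel's ray), 0 where there is no reading.
- camera_params(name): a dict with "K" (3x3 intrinsics, pixels), "camera_from_world" (4x4, takes a point from world to camera coordinates). Camera axes: x right, y down, z forward; pixel columns grow to the right and rows downward; lengths in m; the calibration is good to about 2 mm. A picture is of the moment at which its call begins: read the wrist's pose just before it. camera_params takes no time and is no camera call; for the wrist camera it gives the pose at the moment of the call.
- hand_in(): hands the job in; it is judged then, once.
The state is a dict: "time": time; "joint_pos": joint angles; "joint_velocities": joint speeds; "tau": joint torques, N m; "eef_pos": TCP position; "tcp_rot": TCP orientation; "contact_force": force on the tool from outside, world axes, zero at the start; "wrist_torque": the same for the moment, N m; "gripper_width": opening from 0.0 (shut) to 1.0 (fully open); "grip_force": force on a finger pad.
Only numpy, scipy, OpenCV 4.12 (cv2) and the standard library are available. Lean on these libraries where they do the work, as an engineer would, in place of code of your own. Each camera call takes 0.05 s, during which the arm holds its last target. There are 200 camera calls.

## Task

The tall carafe wants scrubbing and the bottle brush is too short for it as it stands. Press in the release button on the brush's handle, pull the handle up past its first stop to the second one and let the button spring out so that it locks there. Then lift the brush by its handle out of its cup and finish still holding it: locked at full length with the button out, upright, bristles down and clear above the cup's rim, the cup left standing in its place and the carafe, jug and glass undisturbed.

Things in the scene. Friction and masses are not known exactly. Their poses are not given: they have to be found in the camera images.
- brush: Bottle brush head and steel rod (loose, 0.25 to 0.4 kg), upright, head inside the cup. Origin at the centre of the head's underside, z up the rod, -x the button's side. From below: round white bristle head 51 mm across, 50 mm high; grey ferrule to 68 mm; 12 mm rod with three grooves, which runs up inside the handle.
- bristle_end (a point): Centre of the underside of the bristle head (same place and axes as the brush's origin); it stands on the cup's 6 mm floor at the start.
- grip (a point): Point on the handle's axis at the button's mid height, moves with the handle. White handle: rounded bar 26 mm (x) by 30 mm (y), 125 mm long; this point is 32 mm below its top. z up the handle, -x to the button. Gripping across x (a finger on the button, one on the plain back) presses the button; gripping across y, on the plain flanks, leaves it alone.
- button_face (a point): Centre of the outer face of the grey release button, 14 mm wide and 20 mm high; out, it stands 6 mm proud of the handle's -x face, 19 mm from the handle's axis. It moves with the handle and the button. At the start it faces the robot's side, within about 60 degrees. The flat grey pad below it is only a grip pad and does not move.
- handle (a joint): Handle drawn out along the rod (m): 0 pushed in and locked (start), 0.040 first stop, 0.080 second stop and end of travel. Button pressed: slides with 1 N of drag, less than the brush's weight, so the brush stays in its cup until the end, where its weight comes onto the pull; let go, it does not sink. Button out: locked at each stop (2 mm play), and lifting the handle lifts the whole brush.
- button (a joint): Release button pressed in (m): 0 out, 0.006 flush with the handle. It frees the handle from about 0.003; let go between two stops it stays about 0.0025 in until the pawl drops into a groove at the next stop, then springs out to 0. Spring: about 2.5 N to start, 8 N flush.
- cup: White stoneware drip cup (loose, 0.45 kg), 77 mm across and 55 mm high, inside 63 mm across with a 6 mm thick floor. Origin at the centre of its underside, z up.
- carafe: Open clear glass carafe with a slightly narrowed neck, bystander, 87 mm across and 190 mm high, origin at the centre of its underside.
- jug: Steel milk jug, bystander, 119 x 84 x 99 mm, origin at the centre of its underside.
- glass: Small clear glass, bystander, 49 mm across and 62 mm high, origin at the centre of its underside.
Things that resemble listed ones, but are neither listed nor needed, are in the scene too. What is shaped like the brush but brown or orange is not meant.

How it is judged:
On the way:
1. the handle is at its second stop and locked there, the button sprung out (value of joint handle above 0.077 m and value of joint button below 0.0013 m), for 0.2 s.
At the end, for the whole second after the job is handed in: For the last second the fingers hold the brush still and upright (within 17 degrees), handle within 3 mm of its second stop, button out (under 1.3 mm), bristle underside over 60 mm above the worktop and off the cup; cup upright, within 40 mm of its start (all of step 1 and height (world z) of bristle_end above 0.06 m and angle between brush's own z axis and vertical below 0.3 rad and linear speed of brush below 0.03 m/s and contact force between the fingers and brush above 2 N and contact force between brush and cup below 0.1 N and distance of cup from where it was at the start of the episode below 0.04 m and angle between cup's own z axis and vertical below 0.1 rad); the arm keeps its last pose, push and grip.
It fails at once if carafe, jug or glass disturbed (moved 20 mm or more) (distance of any of carafe, jug, glass from where it was at the start of the episode above 0.02 m).
It fails at once if cup tipped over (angle between cup's own z axis and vertical above 0.5 rad).
It also fails if it takes over 40 s, if anything falls off the work surface, if the arm or the gripper's body presses on something with over 40 N, if the wrist force passes 120 N, or if a joint passes its speed limit or range.

## Working session

There is one attempt and no reset: what is moved stays moved. The work goes in short steps, Python scripts to look and compute and a shell command to move; the robot and the scene stay as the last step left them, time stands still between calls to the robot, and variables do not carry over. Pictures are saved under pics/ and viewed, at most 10 in all, crops included, and the job is handed in when it is done.

```bash
mkdir -p pics
python3 - <<'E'
from cell import *
import cv2,numpy as np
print(observe())
for n in ("scene","side"):
    p,d=capture(n); cv2.imwrite(f"pics/{n}0.png",p[:,:,::-1]); np.save(f"pics/{n}0.npy",d)
    c=camera_params(n); print(n,c)
    np.savez(f"pics/{n}0c.npz",**c)
E
```

```text
{'time': 0.0, 'joint_pos': array([-1.52602844e-01,  2.59207024e-01,  2.07356871e-02,  1.33367463e+00,
       -2.58292839e-06,  1.41821231e+00]), 'joint_velocities': array([ 0.00014087,  0.00056798, -0.00073381, -0.00195373, -0.00024413,
       -0.00065553]), 'tau': array([-2.65873996e-04, -5.55637658e+01,  3.44536042e+01,  1.31759423e-02,
       -2.94380488e-04,  4.47349430e-05]), 'eef_pos': array([5.49737731e-01, 3.33479825e-05, 2.44647824e-01]), 'tcp_rot': array([-5.43390638e-04,  7.07113278e-01,  7.07099963e-01, -4.00134754e-04]), 'contact_force': array([0.69607074, 0.29423127, 0.1213003 ]), 'wrist_torque': array([-0.00854235,  0.03553931, -0.00150292]), 'grip_force': 0.0, 'gripper_width': 1.0001834013376512}
scene {'K': array([[360.98931932,   0.        , 320.92158307],
       [  0.        , 360.98931932, 200.34880937],
       [  0.        ,   0.        ,   1.        ]]), 'camera_from_world': array([[ 0.70021391, -0.7138735 , -0.00922528, -0.52968357],
       [-0.34410027, -0.32613789, -0.88047094,  0.25650995],
       [ 0.62553616,  0.61969242, -0.47401035,  0.62091415],
       [ 0.        ,  0.        ,  0.        ,  1.        ]])}
side {'K': array([[421.66151048,   0.        , 316.8724896 ],
       [  0.        , 421.66151048, 198.09963741],
       [  0.        ,   0.        ,   1.        ]]), 'camera_from_world': array([[ 0.99931258, -0.03365663,  0.01554369, -0.60022397],
       [-0.01114053, -0.67252776, -0.73998804, -0.02270771],
       [ 0.03535907,  0.73930619, -0.6724404 ,  1.3239529 ],
       [ 0.        ,  0.        ,  0.        ,  1.        ]])}
```

View pics/scene0.png

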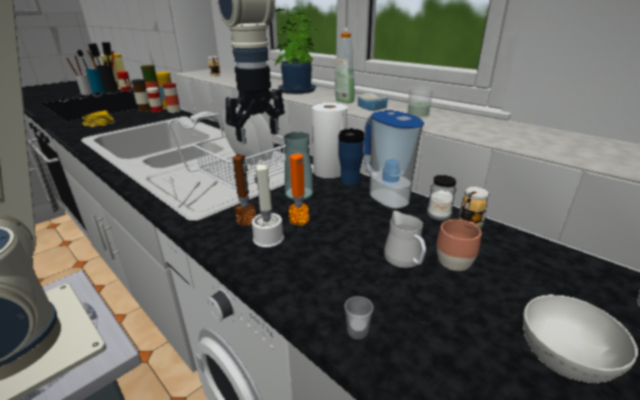

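View pics/side0.png

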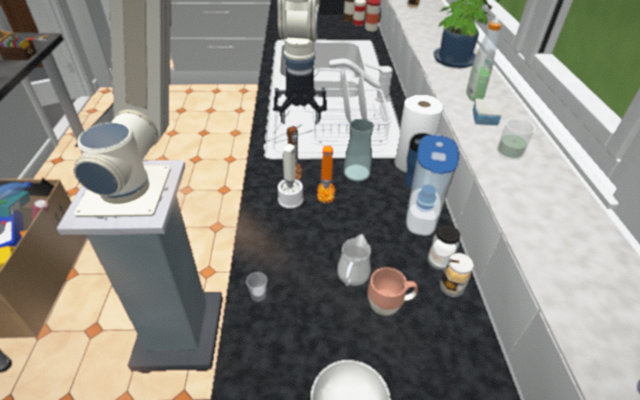

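The white brush stands in its cup at scene (265,190)/(268,230) and side (290,165)/(290,195). Its neighbours are the brown brush at scene (240,190), the orange one at (297,187) and the carafe at (298,165). I'll turn these pixels into positions.

```bash
cat > h.py <<'E'
import numpy as np,cv2
def cloud(d,c):
    K,T=c["K"],np.linalg.inv(c["camera_from_world"])
    v,u=np.mgrid[:d.shape[0],:d.shape[1]]
    P=np.stack([(u-K[0,2])/K[0,0]*d,(v-K[1,2])/K[1,1]*d,d],-1)
    return P@T[:3,:3].T+T[:3,3]
E
python3 - <<'E'
from h import *
for n in("scene","side"):
    d=np.load(f"pics/{n}0.npy");c=np.load(f"pics/{n}0c.npz");P=cloud(d,c);im=cv2.imread(f"pics/{n}0.png")
    pts={"scene":{"handtop":(263,168),"handmid":(264,185),"handlow":(266,205),"cup":(268,237),"brown":(240,170),"orange":(297,165),"carafe":(300,150),"jug":(403,245),"glass":(358,320)},
     "side":{"handtop":(289,150),"handmid":(290,165),"handlow":(290,178),"cup":(290,200),"brown":(293,132),"orange":(327,155),"carafe":(358,150),"jug":(353,262),"glass":(257,290)}}[n]
    for k,(u,v) in pts.items(): print(n,k,P[v,u].round(3),im[v,u])
    m=(P[...,2]>.06)&(im.min(2)>120)&(im.max(2).astype(int)-im.min(2)<40)
    u0=pts["handmid"]
    q=P[u0[1],u0[0]]; m&=np.hypot(P[...,0]-q[0],P[...,1]-q[1])<.05
    for z in np.arange(.06,.26,.02):
        s=P[m&(abs(P[...,2]-z)<.01)]
        if len(s):print(round(z,2),len(s),s.mean(0).round(3),s.min(0).round(3),s.max(0).round(3))
E
```

```text
scene handtop [ 0.512 -0.06   0.196] [201 215 215]
scene handmid [ 0.509 -0.063  0.156] [134 145 144]
scene handlow [ 0.51  -0.062  0.103] [132 143 142]
scene cup [ 0.495 -0.078  0.026] [146 145 145]
scene brown [0.514 0.041 0.16 ] [10 32 62]
scene orange [ 0.616 -0.058  0.171] [  0  54 140]
scene carafe [0.719 0.045 0.156] [ 98 100  82]
scene jug [ 0.651 -0.353  0.058] [150 152 151]
scene glass [ 0.423 -0.415  0.052] [152 150 148]
0.06 1 [ 0.505 -0.047  0.063] [ 0.505 -0.047  0.063] [ 0.505 -0.047  0.063]
0.1 57 [ 0.506 -0.06   0.101] [ 0.499 -0.065  0.091] [ 0.514 -0.052  0.11 ]
0.12 65 [ 0.506 -0.06   0.121] [ 0.498 -0.067  0.111] [ 0.515 -0.051  0.13 ]
0.14 83 [ 0.506 -0.058  0.14 ] [ 0.498 -0.066  0.13 ] [ 0.518 -0.037  0.15 ]
0.16 91 [ 0.507 -0.059  0.16 ] [ 0.497 -0.066  0.15 ] [ 0.521 -0.041  0.17 ]
0.18 98 [ 0.507 -0.059  0.18 ] [ 0.496 -0.067  0.17 ] [ 0.52  -0.039  0.19 ]
0.2 79 [ 0.511 -0.054  0.196] [ 0.498 -0.066  0.19 ] [ 0.53  -0.034  0.199]
side handtop [ 0.519 -0.063  0.198] [240 245 244]
side handmid [ 0.52  -0.064  0.146] [154 163 163]
side handlow [ 0.519 -0.065 
[... 211 characters left out ...]
ug [ 0.674 -0.37   0.087] [188 186 184]
side glass [ 0.445 -0.423  0.056] [190 189 187]
0.06 8 [ 0.512 -0.056  0.063] [ 0.505 -0.06   0.061] [ 0.524 -0.051  0.067]
0.08 18 [ 0.516 -0.056  0.082] [ 0.503 -0.061  0.071] [ 0.53  -0.049  0.09 ]
0.1 53 [ 0.516 -0.06   0.101] [ 0.501 -0.068  0.09 ] [ 0.53  -0.047  0.11 ]
0.12 61 [ 0.516 -0.06   0.12 ] [ 0.501 -0.069  0.111] [ 0.531 -0.047  0.13 ]
0.14 63 [ 0.517 -0.059  0.14 ] [ 0.502 -0.067  0.13 ] [ 0.531 -0.046  0.15 ]
0.16 66 [ 0.515 -0.059  0.161] [ 0.497 -0.066  0.15 ] [ 0.531 -0.042  0.17 ]
0.18 59 [ 0.514 -0.061  0.179] [ 0.498 -0.069  0.17 ] [ 0.529 -0.045  0.19 ]
0.2 70 [ 0.515 -0.054  0.197] [ 0.502 -0.069  0.19 ] [ 0.529 -0.037  0.201]
```

```bash
python3 -m jog '[{"dp":[0,0,-8],"delta_rot":[0,0,0],"claw":8.5},{"dp":[0,0,-8],"delta_rot":[0,0,0],"claw":8.5},{"dp":[0,0,-8],"delta_rot":[0,0,0],"claw":8.5}]' 40
python3 - <<'E'
from cell import *
from h import *
c=camera_params("wrist");p,d=capture("wrist");cv2.imwrite("pics/w1.png",p[:,:,::-1]);np.save("pics/w1.npy",d);np.savez("pics/w1c.npz",**c)
T=c["camera_from_world"];print(np.linalg.inv(T).round(3))
for q in[(.514,-.052,.2),(.514,-.052,.168),(.495,-.052,.168)]:
    x=c["K"]@(T@[*q,1])[:3];print(q,x[:2]/x[2],x[2])
E
```

```text
time: 0.48
eef_pos: [0.5504, -0.0, 0.3261]
tcp_rot: [0.001, 0.707, 0.707, 0.001]
contact_force: [-0.1, 0.2, -1.7]
gripper_width: 0.993
grip_force: 0.0
[[ 1.    -0.001  0.001  0.549]
 [-0.    -0.951 -0.309  0.08 ]
 [ 0.001  0.309 -0.951  0.453]
 [ 0.     0.     0.     1.   ]]
(0.514, -0.052, 0.2) [282.6620382  246.35751657] 0.2811802260264884
(0.514, -0.052, 0.168) [286.15071721 232.56291807] 0.311611779810129
(0.495, -0.052, 0.168) [268.68558416 232.57581342] 0.31160146092472363
```

View pics/w1.png

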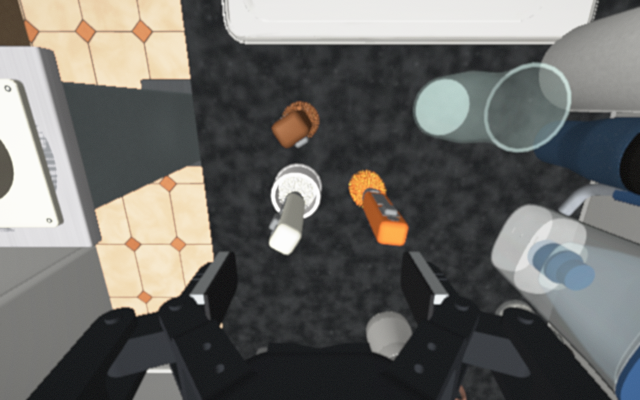

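The white handle's top is at about (284,241), leaning down to the cup at (297,190). Something grey shows on its left side near (275,218). I'll enlarge that part.

Run:
```python
import cv2
p=cv2.imread("pics/w1.png")[170:270,245:345];cv2.imwrite("pics/w1c.png",cv2.resize(p,(600,600),interpolation=cv2.INTER_CUBIC))
from h import *
c=np.load("pics/w1c.npz");P=cloud(np.load("pics/w1.npy"),c)
s=P[(P[...,2]>.192)&(P[...,2]<.215)&(np.hypot(P[...,0]-.514,P[...,1]+.052)<.04)]
print(len(s),s.mean(0));print(cv2.minAreaRect((s[:,:2]*1000).astype(np.float32)))
```

```text
639 [ 0.51557766 -0.04567315  0.19615607]
((515.4860229492188, -46.70917510986328), (28.33385467529297, 25.23137092590332), 58.9656982421875)
```

View pics/w1c.png

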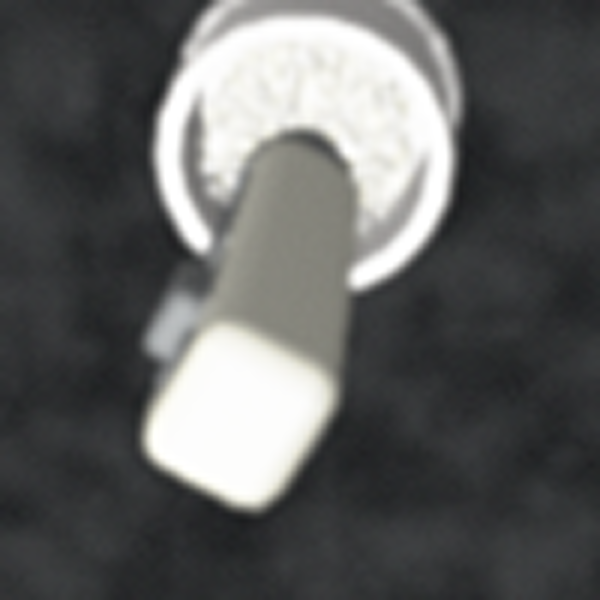

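The top's corners are at crop pixels (225,325), (338,390), (255,508) and (145,440). The button at (170,325) lies on the upper-left face, so it faces about 149° in the world, agreeing with the fitted rectangle. The axis is near (0.515,-0.048) and the top near z 0.198. I'll move above it and turn 0.54 rad.

```bash
python3 -m jog '[{"dp":[-1.7,-1.2,0],"delta_rot":[0,0,0.18],"claw":8.5},{"dp":[-3.4,-2.4,1],"delta_rot":[0,0,0.36],"claw":8.5},{"dp":[-4.8,-3.5,3],"delta_rot":[0,0,0.54],"claw":8.5},{"dp":[-4.8,-3.5,5],"delta_rot":[0,0,0.54],"claw":8.5},{"dp":[-4.8,-3.5,5],"delta_rot":[0,0,0.54],"claw":8.5},{"dp":[-4.8,-3.5,5],"delta_rot":[0,0,0.54],"claw":8.5}]' 40
python3 - <<'E'
from cell import *
from h import *
o=observe();print(o["joint_pos"].round(3),o["eef_pos"])
c=camera_params("wrist");p,d=capture("wrist");cv2.imwrite("pics/w2.png",p[:,:,::-1])
P=cloud(d,c)
s=P[(P[...,2]>.19)&(P[...,2]<.215)&(np.hypot(P[...,0]-.514,P[...,1]+.048)<.035)]
print(len(s),s.mean(0),np.percentile(s[:,2],[50,95]));print(cv2.minAreaRect((s[:,:2]*1000).astype(np.float32)))
from scipy.spatial.transform import Rotation as R
q=o["tcp_rot"];M=R.from_quat(np.r_[q[1:],q[0]]).as_matrix();print(M.round(3));print("top in tool",M.T@(s.mean(0)-o["eef_pos"]))
E
```

```text
time: 1.27
eef_pos: [0.515, -0.0479, 0.2752]
tcp_rot: [-0.0, 0.87, 0.493, -0.0]
contact_force: [-0.8, 0.5, 1.7]
gripper_width: 0.994
grip_force: 0.0
[-0.255  0.196  0.013  1.389 -0.     1.855] [ 0.51501315 -0.04789953  0.27517952]
1149 [ 0.51629024 -0.04561598  0.19593468] [0.19645463 0.1978947 ]
((515.7197875976562, -46.79840087890625), (28.660539627075195, 25.950481414794922), 58.25679397583008)
[[ 0.514  0.858 -0.001]
 [ 0.858 -0.514  0.   ]
 [-0.    -0.001 -1.   ]]
top in tool [ 2.63060463e-03 -2.60045004e-05  7.92443719e-02]
```

View pics/w2.png

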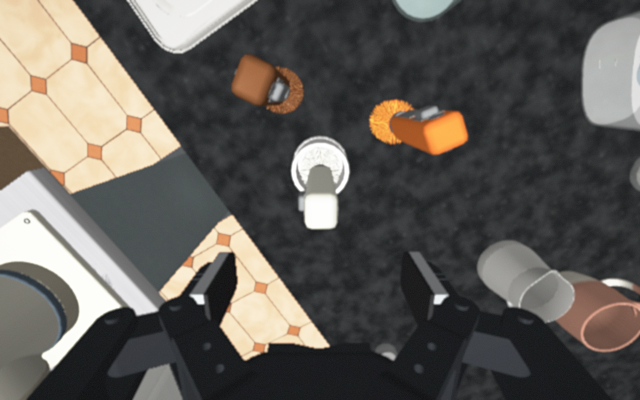

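The jaws are aligned: the handle top at (321,211) is midway between the fingers, with the button square to the left at (304,202). I'll descend and squeeze.

```bash
python3 -m jog '[{"dp":[0.15,0,4],"delta_rot":[0,0,0],"claw":7},{"dp":[0.15,0,8],"delta_rot":[0,0,0],"claw":6.5},{"dp":[0.15,0,11.6],"delta_rot":[0,0,0],"claw":6.5},{"dp":[0.15,0,11.6],"delta_rot":[0,0,0],"claw":6.5},{"dp":[0.15,0,11.6],"delta_rot":[0,0,0],"claw":6.5}]' 35; python3 -m jog '[{"dp":[0,0,0],"delta_rot":[0,0,0],"claw":4},{"dp":[0,0,0],"delta_rot":[0,0,0],"claw":3.5},{"dp":[0,0,0],"delta_rot":[0,0,0],"claw":2},{"dp":[0,0,0],"delta_rot":[0,0,0],"claw":2},{"dp":[0,0,0],"delta_rot":[0,0,0],"claw":2},{"dp":[0,0,0],"delta_rot":[0,0,0],"claw":2}]' 35
```

```text
time: 1.95
eef_pos: [0.5166, -0.0468, 0.1609]
tcp_rot: [0.001, 0.87, 0.493, 0.001]
contact_force: [-0.2, -0.3, 0.4]
gripper_width: 0.765
grip_force: 0.0
time: 2.7
eef_pos: [0.5164, -0.047, 0.1603]
tcp_rot: [0.001, 0.87, 0.493, 0.001]
contact_force: [1.0, -0.7, 7.0]
gripper_width: 0.3
grip_force: 35.7
```

Opening 25.6 mm means the button is flush. I'll pull up.

```bash
python3 -m jog '[{"dp":[0,0,-1.5],"delta_rot":[0,0,0],"claw":2},{"dp":[0,0,-3],"delta_rot":[0,0,0],"claw":2},{"dp":[0,0,-4.5],"delta_rot":[0,0,0],"claw":2},{"dp":[0,0,-6],"delta_rot":[0,0,0],"claw":2},{"dp":[0,0,-7],"delta_rot":[0,0,0],"claw":2},{"dp":[0,0,-7.5],"delta_rot":[0,0,0],"claw":2},{"dp":[0,0,-7.5],"delta_rot":[0,0,0],"claw":2}]' 35;python3 -m jog '[{"dp":[0,0,-0.4],"delta_rot":[0,0,0],"claw":2},{"dp":[0,0,-0.7],"delta_rot":[0,0,0],"claw":2},{"dp":[0,0,-0.7],"delta_rot":[0,0,0],"claw":2},{"dp":[0,0,-0.7],"delta_rot":[0,0,0],"claw":2}]' 35;  python3 - <<'E'
from cell import *
from h import *
o=observe();print(o["eef_pos"],o["contact_force"])
p,d=capture("scene");c=camera_params("scene");cv2.imwrite("pics/s2.png",cv2.resize(p[100:260,180:380,::-1],(750,600)))
P=cloud(d,c);m=p.min(2)>110
for z in np.arange(.02,.3,.02):
    s=P[m&(abs(P[...,2]-z)<.01)&(np.hypot(P[...,0]-.51,P[...,1]+.055)<.035)]
    if len(s):print(round(z,2),len(s),s.mean(0).round(3))
E
```

```text
time: 3.58
eef_pos: [0.5159, -0.0467, 0.2345]
tcp_rot: [0.0, 0.87, 0.493, 0.0]
contact_force: [-0.7, -0.3, 0.4]
gripper_width: 0.299
grip_force: 35.0
time: 4.08
eef_pos: [0.5157, -0.0468, 0.241]
tcp_rot: [-0.0, 0.87, 0.493, -0.0]
contact_force: [-0.0, 0.7, -3.7]
gripper_width: 0.297
grip_force: 35.1
[ 0.51572346 -0.0467517   0.24101535] [-0.00834209  0.68217994 -3.71253848]
0.02 161 [ 0.493 -0.072  0.02 ]
0.04 251 [ 0.5   -0.066  0.042]
0.06 150 [ 0.504 -0.06   0.053]
0.08 6 [ 0.509 -0.05   0.078]
0.14 15 [ 0.51  -0.049  0.14 ]
0.16 14 [ 0.503 -0.051  0.161]
0.18 94 [ 0.506 -0.059  0.18 ]
0.2 104 [ 0.506 -0.058  0.2  ]
0.22 100 [ 0.505 -0.058  0.22 ]
0.24 88 [ 0.506 -0.059  0.24 ]
0.26 91 [ 0.506 -0.059  0.26 ]
0.28 83 [ 0.509 -0.054  0.276]
```

View pics/s2.png

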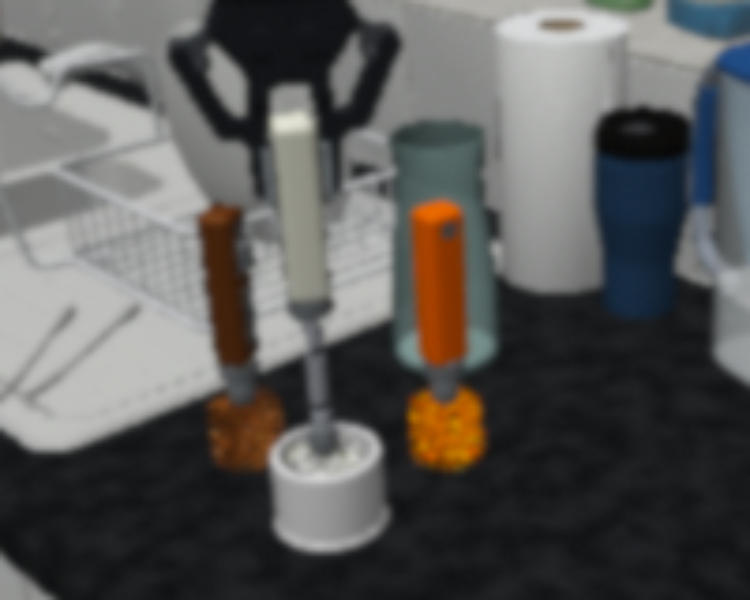

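Extended about 80 mm, with the brush's weight (3.7 N) on the pull, so it's at the end stop. I'll release, then turn a quarter turn.

```bash
python3 -m jog '[{"dp":[0,0,0],"delta_rot":[0,0,0],"claw":4},{"dp":[0,0,0],"delta_rot":[0,0,0],"claw":6.5},{"dp":[0,0,0],"delta_rot":[0,0,0],"claw":8},{"dp":[0,0,0],"delta_rot":[0,0,0],"claw":8},{"dp":[0,0,-4],"delta_rot":[0,0,0],"claw":8},{"dp":[0,0,-8],"delta_rot":[0,0,0],"claw":8},{"dp":[0,0,-8],"delta_rot":[0,0,0],"claw":8},{"dp":[0,0,-8],"delta_rot":[0,0,0],"claw":8}]' 35
python3 - <<'E'
from cell import *
from h import *
o=observe()
c=camera_params("wrist");p,d=capture("wrist")
cv2.imwrite("pics/w3.png",cv2.resize(p[130:270,230:410,::-1],(770,600)))
P=cloud(d,c)
s=P[(P[...,2]>.265)&(P[...,2]<.295)&(np.hypot(P[...,0]-.515,P[...,1]+.048)<.035)]
print(len(s),s.mean(0),np.percentile(s[:,2],[50,95]));print(cv2.minAreaRect((s[:,:2]*1000).astype(np.float32)))
from scipy.spatial.transform import Rotation as R
q=o["tcp_rot"];M=R.from_quat(np.r_[q[1:],q[0]]).as_matrix();print("top in tool",M.T@(s.mean(0)-o["eef_pos"]))
E
```

```text
time: 5.12
eef_pos: [0.5157, -0.0467, 0.3207]
tcp_rot: [-0.0, 0.87, 0.493, -0.0]
contact_force: [-0.6, -1.0, -0.9]
gripper_width: 0.943
grip_force: 0.0
1601 [ 0.51768294 -0.04579149  0.27447854] [0.27528834 0.27682554]
((516.8235473632812, -47.27112579345703), (28.470104217529297, 26.50958251953125), 59.67795181274414)
top in tool [0.00182156 0.00127168 0.04625322]
```

View pics/w3.png

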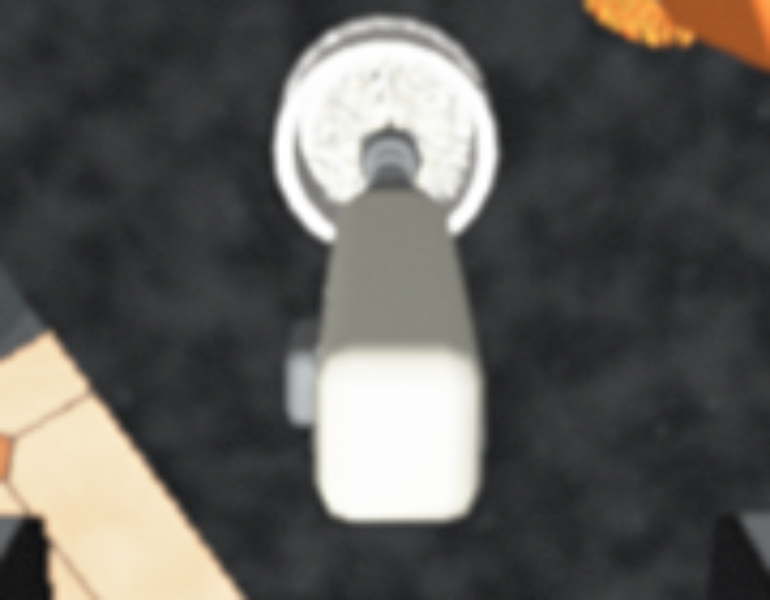

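The handle top rose 79 mm, to z 0.277. The button at crop (300,385) stands out about 6 mm, so it's locked. Next I'll turn 90° above it, descend and grip the flanks.

```bash
python3 -m jog '[{"dp":[0,0.1,0],"delta_rot":[0,0,-0.18],"claw":8},{"dp":[0,0.1,0],"delta_rot":[0,0,-0.36],"claw":8},{"dp":[0,0.1,0],"delta_rot":[0,0,-0.54],"claw":8},{"dp":[0,0.1,0],"delta_rot":[0,0,-0.72],"claw":8},{"dp":[0,0.1,0],"delta_rot":[0,0,-0.9],"claw":8},{"dp":[0,0.1,0],"delta_rot":[0,0,-1.08],"claw":8},{"dp":[0,0.1,0],"delta_rot":[0,0,-1.26],"claw":8},{"dp":[0,0.1,0],"delta_rot":[0,0,-1.44],"claw":8},{"dp":[0,0.1,0],"delta_rot":[0,0,-1.56],"claw":8},{"dp":[0,0.1,0],"delta_rot":[0,0,-1.56],"claw":8},{"dp":[0,0.1,3],"delta_rot":[0,0,-1.56],"claw":7},{"dp":[0,0.1,6],"delta_rot":[0,0,-1.56],"claw":6.5},{"dp":[0,0.1,8],"delta_rot":[0,0,-1.56],"claw":6.5},{"dp":[0,0.1,8],"delta_rot":[0,0,-1.56],"claw":6.5},{"dp":[0,0.1,8],"delta_rot":[0,0,-1.56],"claw":6.5}]' 35
python3 -m jog '[{"dp":[0,0,0],"delta_rot":[0,0,0],"claw":4},{"dp":[0,0,0],"delta_rot":[0,0,0],"claw":3},{"dp":[0,0,0],"delta_rot":[0,0,0],"claw":2.2},{"dp":[0,0,0],"delta_rot":[0,0,0],"claw":2.2},{"dp":[0,0,0],"delta_rot":[0,0,0],"claw":2.2},{"dp":[0,0,0],"delta_rot":[0,0,0],"claw":2.2}]' 40
```

```text
time: 7.05
eef_pos: [0.5168, -0.0473, 0.2419]
tcp_rot: [0.0, 0.273, 0.962, -0.0]
contact_force: [0.2, -0.2, 0.4]
gripper_width: 0.76
grip_force: 0.0
time: 7.8
eef_pos: [0.5167, -0.0474, 0.2417]
tcp_rot: [0.0, 0.272, 0.962, -0.0]
contact_force: [-1.0, -1.1, 5.7]
gripper_width: 0.348
grip_force: 42.6
```

Opening 29.7 mm matches the 30 mm flanks. I'll lift.

```bash
python3 -m jog '[{"dp":[0,0,-1],"delta_rot":[0,0,0],"claw":2.2},{"dp":[0,0,-2],"delta_rot":[0,0,0],"claw":2.2},{"dp":[0,0,-3.5],"delta_rot":[0,0,0],"claw":2.2},{"dp":[0,0,-5],"delta_rot":[0,0,0],"claw":2.2},{"dp":[0,0,-6.5],"delta_rot":[0,0,0],"claw":2.2},{"dp":[0,0,-8],"delta_rot":[0,0,0],"claw":2.2},{"dp":[0,0,-9],"delta_rot":[0,0,0],"claw":2.2},{"dp":[0,0,-9.5],"delta_rot":[0,0,0],"claw":2.2},{"dp":[0,0,-9.5],"delta_rot":[0,0,0],"claw":2.2},{"dp":[0,0,-9.5],"delta_rot":[0,0,0],"claw":2.2},{"dp":[0,0,-9.5],"delta_rot":[0,0,0],"claw":2.2}]' 40;  python3 - <<'E'
from cell import *
from h import *
p,d=capture("scene");c=camera_params("scene");cv2.imwrite("pics/s3.png",cv2.resize(p[60:260,180:380,::-1],(600,600)))
P=cloud(d,c);m=p.min(2)>90
for z in np.arange(.02,.4,.02):
    s=P[m&(abs(P[...,2]-z)<.01)&(np.hypot(P[...,0]-.51,P[...,1]+.055)<.035)]
    if len(s):print(round(z,2),len(s),s.mean(0).round(3))
E
```

```text
time: 9.18
eef_pos: [0.5165, -0.0472, 0.3359]
tcp_rot: [-0.0, 0.272, 0.962, 0.0]
contact_force: [-0.0, 0.3, -3.4]
gripper_width: 0.349
grip_force: 42.0
0.02 184 [ 0.497 -0.072  0.02 ]
0.04 205 [ 0.498 -0.071  0.04 ]
0.06 92 [ 0.501 -0.066  0.053]
0.1 75 [ 0.511 -0.06   0.105]
0.12 160 [ 0.509 -0.058  0.121]
0.14 180 [ 0.511 -0.055  0.14 ]
0.16 35 [ 0.511 -0.051  0.162]
0.18 34 [ 0.513 -0.051  0.179]
0.2 40 [ 0.513 -0.052  0.2  ]
0.22 25 [ 0.512 -0.051  0.219]
0.24 28 [ 0.511 -0.052  0.238]
0.26 58 [ 0.508 -0.058  0.264]
0.28 119 [ 0.508 -0.059  0.28 ]
0.3 123 [ 0.508 -0.059  0.3  ]
0.32 99 [ 0.507 -0.06   0.318]
0.34 36 [ 0.506 -0.053  0.34 ]
0.36 17 [ 0.509 -0.049  0.357]
0.38 3 [ 0.495 -0.05   0.388]
```

View pics/s3.png

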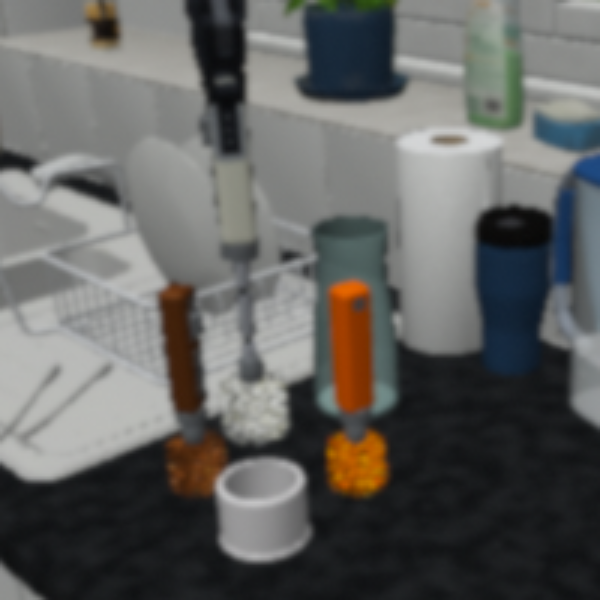

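The brush hangs upright at crop (250,410), with its bristles at about z 0.10, clear of the empty cup at (262,510). The cup and the other items haven't moved.

```bash
python3 -c "
from cell import *
print(hand_in())"
```

```text
the job is handed in; nothing more can be done
None
```

I handed the job in with the arm holding the brush upright at full length (handle drawn out about 79 mm), the button seen sprung out before the final grip, the bristles at about z 0.10 m clear above the cup, and the cup, carafe, jug and glass apparently unmoved; no verdict came back.

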